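# Shut the draft shield and tare the vial without touch

## Task

The vial on the pan of the balance is to be tared: with your fingertips push the black bar on the draft shield's glass cover, gently and from behind without gripping it, until the cover is fully shut. Then hold the fingertips about two to three centimetres above the round window at the right-hand end of the control panel (the touch-free tare sensor) for about two seconds without touching the panel, and draw the hand well back from the balance, at least 10 cm from that window. Never bring the fingertips close above the oblong window at the panel's left-hand end, which would print, and leave the vial and everything else on the bench undisturbed.

Things in the scene. Friction and masses are not known exactly. Their poses are not given: they have to be found in the camera images.
- balance: Laboratory balance with a low glass draft shield, standing fixed on the bench; housing 285 long (x) x 170 wide (y) mm. Origin on the bench right under the pan's centre; its +x points to the rear, -x to its front (the control panel), +y to its left as seen from the front by the robot, z up. Glass chamber above the rear part: x and y within +-75 mm, walls from 61 to 134 mm above the bench, guide rails for the cover up to 145 mm; the chamber's front wall is at x = -70 mm.
- balance_console: Control panel of the balance, sloping down to the front: x from -185 (34 mm above the bench) to -80 mm (56 mm above it), 170 mm wide, with a display and five keys in the middle and one sensor window near each end. Same origin and axes as the balance. Not to be touched.
- balance_cover (a joint): How far the glass cover of the draft shield stands open, in m: 0 fully shut (a hard stop: arrive slowly), 0.075 wide open to the rear; starts between 0.045 and 0.07. The cover is a glass pane 136 x 128 mm, top 143 mm above the bench, sliding along the balance's x in two guide rails (its top lies just under theirs); shutting it moves it to the balance's -x. It slides at about 2 N and stays where it is left.
- balance_bar (a point): Middle of the top edge of the black bar that stands across the front edge of the sliding cover and moves with it: 70 mm long (along the balance's y), 10 mm thick (x), standing 22 mm above the cover's glass; top 165 mm above the bench. Pushed on its rear side (the point lies 5 mm in front of that face). Cover shut: at x = -60 mm of the balance. Axes as the balance.
- tare_window (a point): Round dark window in a metal ring, 25 mm across, at the right-hand end (balance -y) of the control panel: the touch-free tare sensor. The point is the middle of its surface, about 46 mm above the bench, at x = -143, y = -61 mm of the balance. Axes as the balance, z up.
- print_window (a point): Oblong dark window in a metal frame, 44 x 15 mm, its long side along the balance's x, at the left-hand end (balance +y) of the control panel: the touch-free print sensor, not to be set off. The point is the middle of its surface, x = -143, y = +61 mm of the balance.
- balance_pan (a point): Middle of the top of the balance's round steel pan, 82 mm across, 66 mm above the bench.
- vial_a: Glass vial with black cap, 23 mm across, 52 mm high, standing on the pan inside the draft shield (cap 118 mm above the bench, under the cover); origin in the middle of its underside, z along it.
- vial_b: Glass vial with white cap, 23 mm across, 52 mm high, standing on the bench left of the balance; origin in the middle of its underside.
- vial_c: Glass vial with black cap, 23 mm across, 52 mm high, standing on the bench left of the balance; origin in the middle of its underside.
- vial_d: Glass vial with white cap, 23 mm across, 52 mm high, standing on the bench left of the balance; origin in the middle of its underside.
- chip_box_a: Flat square chip box, black with clear lid, 50 x 50 x 18 mm, on the bench left of the balance; origin in the middle of its underside.
- tweezers_steel: Steel tweezers, 121 x 12 x 10 mm, lying on the bench left of the balance and behind the vials (long side along their y); origin in the middle of their underside.
- tape_roll: Roll of film tape lying flat, 62 mm across, 20 mm high, behind the balance; origin in the middle of its underside.
- mouse: Black computer mouse, 125 x 54 x 37 mm, behind the balance to the right; origin in the middle of its underside.
- chip_box_b: Flat square chip box, black with clear lid, 50 x 50 x 18 mm, behind the microscope; origin in the middle of its underside.

How it is judged:
By the outcome, as a careful person would: the job done as asked, in the order asked, and still so for the second after the job is handed in, with the robot touching nothing.
It also fails if it takes over 45 s, if anything falls off the work surface, if the arm or the gripper's body presses on something with over 40 N, if the wrist force passes 120 N, or if a joint passes its speed limit or range.

## Robot

A 6-joint arm with a two-finger parallel gripper is mounted at the origin on a cart in front of the work surface, level with it; the furniture and walls round the work are solid. World frame = base frame: x ahead of the robot, y to its left, z up, the work surface at z = 0. Lengths are in m, angles in degrees, forces in N, time in s.
With the tool pointing down it reaches from about 0.35 to 0.95 m from the base axis. Payload 17.4 kg.
Tool frame: the origin (TCP) lies at the very end of the fingers, on their centre line; the grasp point (between the pads) lies 19 mm behind it (r.hold_point_z is the distance from the TCP to the grasp point, in m); z points along the fingers, y is the line along which they close (so a half turn about z gives the same grasp; the last joint's range is limited). The gripper opens to 93 mm and grips with 3 to 60 N. Pads are 15 mm wide; open, the fingers measure 128 mm over their backs; the gripper's body (75 mm by 188 mm) begins 65 mm behind the grasp point.
Start: joints at [64.584, 6.646, 82.598, -0, 90.757, -2.166], TCP at [0.266, 0.62, 0.219] pointing down, gripper open.
Joint ranges: [-162.19, 162.19], [-47.58, 125.68], [4.15, 143.07], [-65.23, 245.23], [0.69, 171.88], [-170.13, 170.13]. Speed limits (degrees/s): [108.29, 108.29, 127.2, 180, 180, 180].

## Interface

Orientations are given as [roll, pitch, yaw] about the fixed x, y, z axes, in that order (R = Rz(yaw) Ry(pitch) Rx(roll)).
In Python, from bench import r gives the robot as it stands.
- The arm moves only by the tool send_rows, never from a script. Its argument "series" is a list that holds one entry, the list of rows, each a list of 4 numbers: the shift along the tool's x, y, z normalised to -1 to 1, where 1 is 0.05 m, then the turn about the tool's z normalised to -1 to 1, where 1 is 60 degrees. A call has 1 to 12 rows; each row shifts and turns the commanded pose from where the row before left it, along the tool's axes as they then stand; what a row does not reach is not made up. A row lasts 1/12 s, in which the tool goes at most 41.7 mm and 7.16 degrees, less where a joint would pass 70% of its speed; a pose out of reach is approached as far as the arm can. A call with a number of a shift or a turn outside -1 to 1 is refused whole. A call with a gripper value outside its range is refused whole. "gripper" is the closure, from -1 (fully open) to 1 (shut), set as the call begins (left out, the last holds). The fingers move at their own pace and stop on an object; "squeeze" is the grip in N (left out, the last holds). Time passes only in rows, so rows that do not move let the fingers close. It gives the time, the measured TCP pose, the force, the opening and the grip force at its end, in the units of the state.
- r.get_state(): the state, without advancing time (a new reading comes with each control period).
- r.capture(name): name is "scene" or "top" or "wrist"; returns a dict with "color" (400x640x3 uint8, red, green, blue), "fx", "fy", "cx", "cy" (pixels), "k1" (the pictures are not rectified: a ray, as slopes to the right and down, at radius r is drawn at 1 + k1 r^2 times it, then the intrinsics apply), "pose" (4x4, takes a point from camera to world coordinates). Camera axes: x right, y up, looking along -z (the intrinsics and any distortion apply to the point x, -y, -z); pixel columns grow to the right and rows downward; lengths in m; the calibration is good to about 2 mm. A picture is of the moment at which its call begins. There is no depth.
- r.hand_in(): hands the job in; it is judged then, once.
The state is a dict: "clock": time; "qpos": joint angles; "qvel": joint speeds; "joint_efforts": joint torques, N m; "eef_pos": TCP position; "orientation": TCP orientation; "contact_force": force on the tool from outside, world axes, zero at the start; "torque": the same for the moment, N m; "gripper_width": finger opening in m; "finger_force": force on a finger pad.
Only numpy, scipy, OpenCV 4.12 (cv2) and the standard library are available. Lean on these libraries where they do the work, as an engineer would, in place of code of your own. Each camera call takes 0.05 s, during which the arm holds its last target. There are 200 camera calls.

## Working session

There is one attempt and no reset: what is moved stays moved. The work goes in short steps, Python scripts to look and compute and a tool call to move; the robot and the scene stay as the last step left them, time stands still between calls to the robot, and variables do not carry over. Pictures are saved under pics/ and viewed, at most 10 in all, crops included, and the job is handed in when it is done.

Besides the shell and the picture viewer there is one more tool, called as name([rows], argument=value, ...), one row to a line, values as JSON. send_rows: Moves the arm, as the interface text tells. Scaled input: -1 to 1 covers 0.05 m each way for a shift and 60 degrees each way for a turn. Its arguments: {"type":"object","properties":{"series":{"type":"array"},"gripper":{"type":"number"},"squeeze":{"type":"number"}},"required":["series"]}

```bash
mkdir -p pics; cat > h.py <<'E'
import numpy as np,cv2
from bench import r
def ray(c,u,v):
    a=np.array([(u-c['cx'])/c['fx'],(v-c['cy'])/c['fy']]);s=a.copy()
    for _ in range(20): s=a/(1+c['k1']*(s@s))
    P=np.array(c['pose']);return P[:3,3],P[:3,:3]@np.array([s[0],-s[1],-1])
def onz(c,u,v,z):
    o,d=ray(c,u,v);return o+d*(z-o[2])/d[2]
def proj(c,p):
    P=np.array(c['pose']);q=P[:3,:3].T@(np.array(p)-P[:3,3]);s=np.array([q[0],-q[1]])/-q[2]
    s=s*(1+c['k1']*(s@s));return s[0]*c['fx']+c['cx'],s[1]*c['fy']+c['cy']
E
python3 - <<'E'
from h import *
import pickle
for n in("scene","top"):
    c=r.capture(n);pickle.dump(c,open(n+'.pkl','wb'));cv2.imwrite(f'pics/{n}.png',c['color'][:,:,::-1]);print(n,np.round(c['pose'],3).tolist(),c['fx'],c['k1'])
print(r.get_state())
E
```

```text
scene [[-0.999, 0.024, -0.032, 0.504], [-0.04, -0.629, 0.777, 1.276], [-0.002, 0.777, 0.629, 0.84], [0.0, 0.0, 0.0, 1.0]] 518.4944170445997 -0.06413484428225658
top [[-0.459, 0.783, -0.419, 0.058], [-0.888, -0.409, 0.208, 0.589], [-0.008, 0.468, 0.884, 1.177], [0.0, 0.0, 0.0, 1.0]] 440.07538009494203 -0.12180016614211527
{'clock': 0.1, 'qpos': array([ 6.45833801e+01,  6.66923858e+00,  8.26323504e+01,  1.17728880e-03,
        9.07558601e+01, -2.16504746e+00]), 'qvel': array([-0.00951177,  0.0248685 , -0.01629017,  0.00580083, -0.01584193,
        0.00341438]), 'joint_efforts': array([ 3.60567035e-03, -7.22898889e+01, -6.23860931e+01,  7.83667155e-02,
        2.29333603e-02, -3.08868084e-05]), 'eef_pos': array([0.26638361, 0.62001059, 0.21799948]), 'orientation': array([-1.79942636e+02, -3.34668347e-03,  1.56748441e+02]), 'contact_force': array([-1.15175208,  0.52737071,  0.07444633]), 'torque': array([-0.00016703, -0.03569761,  0.07530177]), 'finger_force': 0.0, 'gripper_width': 0.09348781525114805}
```

View pics/scene.png

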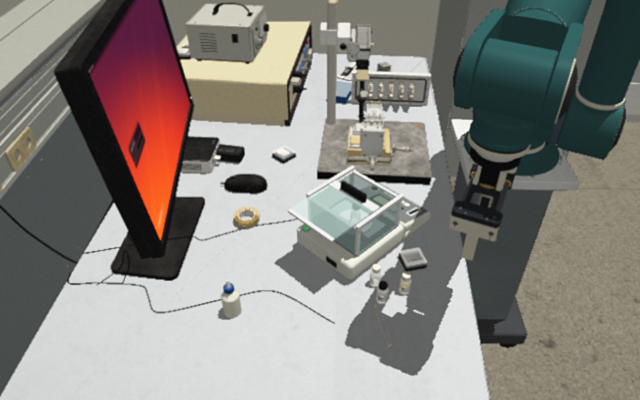

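View pics/top.png

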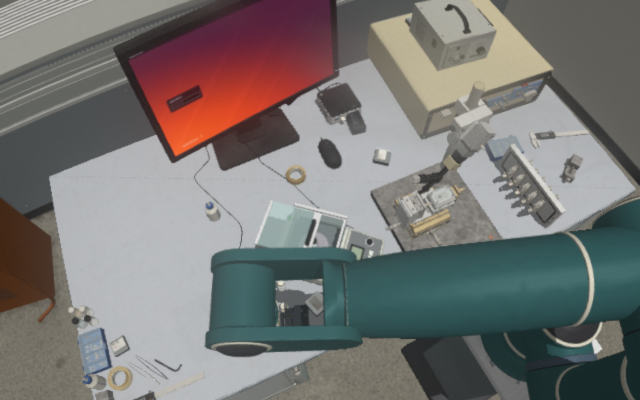

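The scene view shows the balance at about (355,225), with the black bar at (353,190) and the panel to the right near (410,215). The top view shows the bar at about (313,235) and the round window near (370,242), with part of the balance hidden by the arm. I'll enlarge both.

```bash
python3 - <<'E'
import cv2,numpy as np
a=cv2.imread('pics/scene.png')[155:305,275:445];b=cv2.imread('pics/top.png')[190:270,240:400]
cv2.imwrite('pics/c1.png',cv2.resize(a,None,fx=4,fy=4,interpolation=cv2.INTER_CUBIC))
cv2.imwrite('pics/c2.png',cv2.resize(b,None,fx=5,fy=5,interpolation=cv2.INTER_CUBIC))
E
```

```text
(no output)
```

View pics/c1.png

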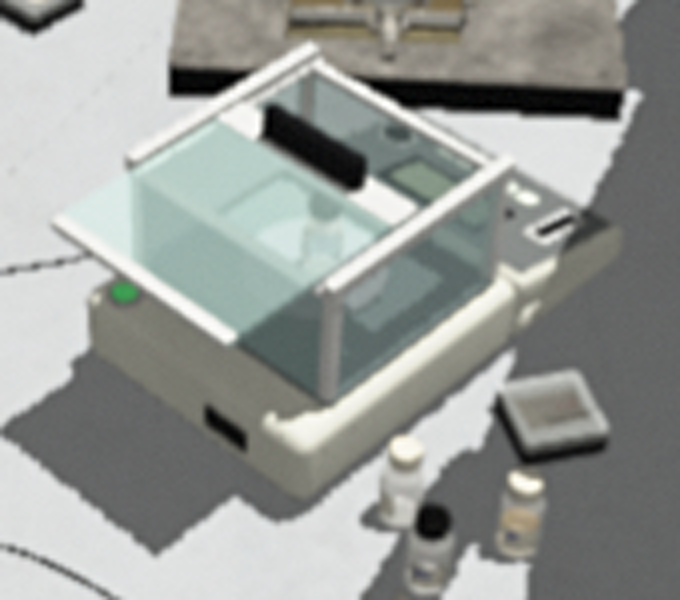

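View pics/c2.png

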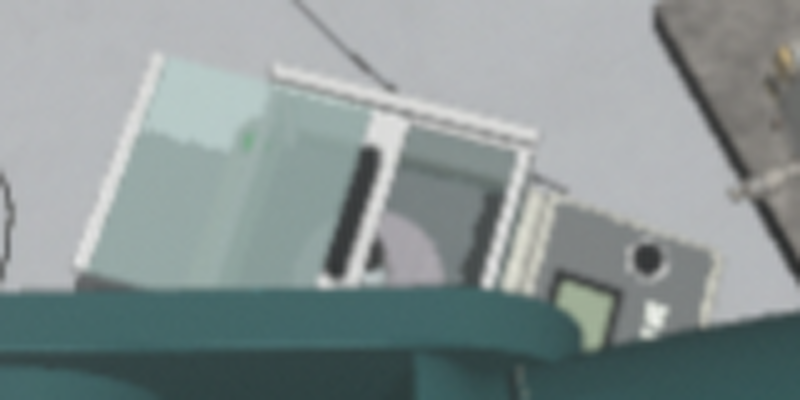

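Crop 1 shows the bar's top edge from about (268,106) to (365,158), the rails, and the print window at (552,225). Crop 2 shows the tare window at (648,260), the bar from (370,150) to (338,275), and the right rail from (275,70) to (537,135).

```bash
python3 - <<'E'
from h import *
import pickle
S=pickle.load(open('scene.pkl','rb'));T=pickle.load(open('top.pkl','rb'))
s=lambda u,v,z:onz(S,(u+.5)/4-.5+275,(v+.5)/4-.5+155,z)
t=lambda u,v,z:onz(T,(u+.5)/5-.5+240,(v+.5)/5-.5+190,z)
def show(n,a,b):
    d=a-b;print(n,a.round(4),b.round(4),'len',round(np.hypot(*d[:2]),4),'ang',round(np.degrees(np.arctan2(d[1],d[0])),2))
show('railL S',s(325,288,.145),s(510,160,.145))
show('railR S',s(130,160,.145),s(313,47,.145))
show('railR T',t(275,68,.145),t(537,133,.145))
show('bar S',s(268,106,.165),s(365,158,.165))
show('bar T',t(372,148,.165),t(336,275,.165))
show('windows: print S, tare T',s(552,225,.046),t(648,260,.046))
show('tare S (thru glass)',s(552,225,.046),s(398,131,.046))
show('cover rear edge S',s(57,220,.143),s(230,340,.143))
show('cover rear edge T',t(158,55,.143),t(80,268,.143))
E
```

```text
railL S [0.4637 0.5172 0.145 ] [0.3637 0.4128 0.145 ] len 0.1446 ang 46.24
railR S [0.5659 0.4206 0.145 ] [0.4676 0.3144 0.145 ] len 0.1447 ang 47.21
railR T [0.5648 0.4127 0.145 ] [0.4677 0.3085 0.145 ] len 0.1425 ang 46.98
bar S [0.4932 0.3967 0.165 ] [0.4427 0.4389 0.165 ] len 0.0658 ang -39.92
bar T [0.4911 0.3923 0.165 ] [0.4376 0.4394 0.165 ] len 0.0713 ang -41.39
windows: print S, tare T [0.324  0.3496 0.046 ] [0.4103 0.2648 0.046 ] len 0.121 ang 135.48
tare S (thru glass) [0.324  0.3496 0.046 ] [0.4106 0.2639 0.046 ] len 0.1219 ang 135.3
cover rear edge S [0.6008 0.4686 0.143 ] [0.5098 0.5539 0.143 ] len 0.1247 ang -43.15
cover rear edge T [0.6016 0.4642 0.143 ] [0.5089 0.5498 0.143 ] len 0.1262 ang -42.72
```

send_rows([
  [[0,0,0,-0.1163],[0,0,0,-0.1163],[0,0,0,-0.1163],[0,0,0,-0.1163],[0,0,0,-0.1163],[0,0,0,-0.1163],[0,0,0,-0.1163],[0,0,0,-0.1163],[0,0,0,-0.1163],[0,0,0,-0.1163],[0,0,0,0]],
], gripper=1, squeeze=5)

```text
clock: 1.02
eef_pos: [0.2664, 0.6201, 0.2182]
orientation: [-180.0, -0.0, -133.1]
contact_force: [0.2, 0.9, 0.3]
gripper_width: 0.0241
finger_force: 0.0
```

```bash
cat >> h.py <<'E'
O=np.array([.466,.412]);TH=np.radians(46.5);RB=np.array([[np.cos(TH),-np.sin(TH)],[np.sin(TH),np.cos(TH)]])
def st():
    s=r.get_state();p=s['eef_pos'];print('t',round(s['clock'],2),'bal',(RB.T@(p[:2]-O)).round(4),'z',p[2].round(4),'rpy',s['orientation'].round(1),'F bal',(RB.T@s['contact_force'][:2]).round(2),s['contact_force'][2].round(2),'w',round(s['gripper_width'],4),'q6',s['qpos'].round(0))
    return s
def rows(xb,yb,z):
    s=r.get_state();a,b,c=np.radians(s['orientation'])
    from scipy.spatial.transform import Rotation as R
    M=R.from_euler('xyz',[a,b,c]).as_matrix();w=np.r_[O+RB@[xb,yb],z]-s['eef_pos'];print('units',(M.T@w/.05).round(3))
E
python3 -c "
from h import *
st();rows(.05,0,.219)"
```

```text
t 1.02 bal [0.0136 0.288 ] z 0.2182 rpy [-180.    -0.  -133.1] F bal [0.8  0.43] 0.34 w 0.0241 q6 [ 65.   7.  83.  -0.  91. -72.]
units [-0.69  -5.765 -0.015]
```

send_rows([
  [[-0.06,-0.3,0,0],[-0.06,-0.5,0,0],[-0.06,-0.55,0,0],[-0.06,-0.55,0,0],[-0.06,-0.55,0,0],[-0.06,-0.55,0,0],[-0.06,-0.55,0,0],[-0.06,-0.55,0,0],[-0.06,-0.55,0,0],[-0.06,-0.55,0,0],[-0.06,-0.4,0,0],[-0.03,-0.17,0,0]],
])

```text
clock: 2.02
eef_pos: [0.5019, 0.4444, 0.2184]
orientation: [-180.0, -0.0, -133.8]
contact_force: [-0.8, 0.6, -0.0]
gripper_width: 0.0007
finger_force: 0.0
```

```bash
python3 -c "
from h import *
st();rows(.05,0,.154)
a=[r.capture(n)['color'][:,:,::-1] for n in('scene','top')]
f=lambda i:cv2.resize(i,(400,400),interpolation=cv2.INTER_CUBIC)
cv2.imwrite('pics/m1.png',np.hstack([f(a[0][120:290,270:440]),f(a[1][170:290,250:370])]))"
```

```text
t 2.02 bal [ 0.0482 -0.0037] z 0.2184 rpy [-180.    -0.  -133.8] F bal [-0.14  0.95] -0.03 w 0.0007 q6 [ 39.   6.  83.  -0.  91. -97.]
units [-0.036  0.076  1.288]
```

View pics/m1.png

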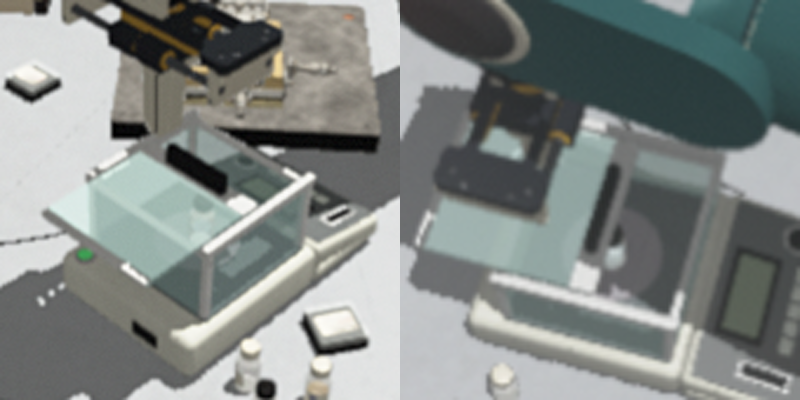

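The picture shows the closed fingertips above the glass just behind the bar, with the bar and cover undisturbed. Next I descend.

send_rows([
  [[-0.01,0.02,0.1,0],[-0.01,0.02,0.2,0],[-0.01,0.02,0.25,0],[-0.01,0.02,0.25,0],[0,0,0.2,0],[0,0,0.15,0],[0,0,0.1,0],[0,0,0.06,0],[0,0,0,0]],
])

```text
clock: 2.87
eef_pos: [0.498, 0.4509, 0.1526]
orientation: [180.0, -0.0, -133.5]
contact_force: [0.1, 0.8, -0.3]
gripper_width: 0.0002
finger_force: 0.0
```

```bash
python3 -c "
from h import *
st();rows(-.0475,0,.152)"
```

```text
t 2.87 bal [0.0502 0.0036] z 0.1526 rpy [ 180.    -0.  -133.5] F bal [0.64 0.49] -0.32 w 0.0002 q6 [ 40.   8.  88.  -0.  85. -97.]
units [ 1.954 -0.071  0.013]
```

send_rows([
  [[0.05,-0.01,0,0],[0.06,-0.01,0,0],[0.06,-0.01,0,0],[0.06,-0.01,0,0],[0.06,-0.01,0,0],[0.06,-0.01,0,0],[0.05,0,0,0],[0.04,0,0,0],[0.04,0,0,0],[0.04,0,0,0],[0.04,0,0,0],[0.04,0,0,0]],
])

```text
clock: 3.87
eef_pos: [0.4794, 0.427, 0.1531]
orientation: [180.0, -0.0, -133.5]
contact_force: [0.3, 0.0, -0.8]
gripper_width: 0.0003
finger_force: 0.0
```

send_rows([
  [[0.04,0,0,0],[0.04,0,0,0],[0.04,0,0,0],[0.04,0,0,0],[0.04,0,0,0],[0.04,0,0,0],[0.04,0,0,0],[0.04,0,0,0]],
])

```text
clock: 4.53
eef_pos: [0.4685, 0.4153, 0.1532]
orientation: [-180.0, 0.0, -133.5]
contact_force: [1.6, 0.9, -1.0]
gripper_width: 0.0005
finger_force: 0.8
```

```bash
python3 -c "
from h import *
st();rows(-.0475,0,.152)"
```

```text
t 4.53 bal [0.0041 0.0005] z 0.1532 rpy [-180.     0.  -133.5] F bal [ 1.73 -0.57] -0.96 w 0.0005 q6 [ 39.   2.  94.  -0.  84. -97.]
units [ 1.032 -0.009  0.023]
```

send_rows([
  [[0.04,0,0,0],[0.04,0,0,0],[0.04,0,0,0],[0.04,0,0,0],[0.04,0,0,0],[0.04,0,0,0],[0.04,0,0,0],[0.04,0,0,0],[0.04,0,0,0],[0.04,0,0,0],[0.04,0,0,0],[0.04,0,0,0]],
])

```text
clock: 5.53
eef_pos: [0.452, 0.3979, 0.1532]
orientation: [-180.0, 0.0, -133.5]
contact_force: [2.5, 0.2, 0.1]
gripper_width: 0.0003
finger_force: 0.8
```

send_rows([
  [[0.04,0,0,0],[0.04,0,0,0],[0.04,0,0,0],[0.03,0,0,0],[0.03,0,0,0],[0.03,0,0,0],[0.02,0,0,0],[0.02,0,0,0]],
])

```text
clock: 6.2
eef_pos: [0.4434, 0.3889, 0.1532]
orientation: [-180.0, 0.0, -133.5]
contact_force: [1.6, 0.6, -0.3]
gripper_width: 0.0003
finger_force: 0.8
```

```bash
python3 -c "
from h import *
st();rows(-.0475,0,.152)"
```

```text
t 6.2 bal [-0.0323  0.0005] z 0.1532 rpy [-180.     0.  -133.5] F bal [ 1.48 -0.75] -0.25 w 0.0003 q6 [ 39.  -3.  98.  -0.  84. -98.]
units [ 0.304 -0.01   0.024]
```

send_rows([
  [[0.02,0,0,0],[0.02,0,0,0],[0.02,0,0,0],[0.02,0,0,0],[0.02,0,0,0],[0.02,0,0,0],[0.02,0,0,0],[0.02,0,0,0],[0.015,0,0,0],[0.01,0,0,0]],
])

```text
clock: 7.03
eef_pos: [0.437, 0.3822, 0.1532]
orientation: [-180.0, -0.0, -133.5]
contact_force: [1.5, 0.4, -1.0]
gripper_width: 0.0004
finger_force: 0.8
```

send_rows([
  [[0.01,0,0,0],[0.01,0,0,0],[0.01,0,0,0],[0.01,0,0,0],[0.01,0,0,0]],
])

```text
clock: 7.45
eef_pos: [0.4353, 0.3805, 0.1531]
orientation: [180.0, -0.0, -133.5]
contact_force: [1.1, -0.0, 0.6]
gripper_width: 0.0004
finger_force: 0.8
```

```bash
python3 -c "
from h import *
st();rows(-.0475,0,.152)"
```

```text
t 7.45 bal [-0.044   0.0005] z 0.1531 rpy [ 180.    -0.  -133.5] F bal [ 0.71 -0.81] 0.57 w 0.0004 q6 [ 39.  -4. 100.   0.  84. -98.]
units [ 0.07  -0.011  0.023]
```

send_rows([
  [[0.01,0,0,0],[0.01,0,0,0],[0.01,0,0,0],[0.01,0,0,0],[0.01,0,0,0],[0.01,0,0,0]],
])

```text
clock: 7.95
eef_pos: [0.4335, 0.3785, 0.1532]
orientation: [-180.0, 0.1, -133.5]
contact_force: [6.3, 5.9, -3.3]
gripper_width: 0.0004
finger_force: 4.2
```

send_rows([
  [[0.01,0,0,0],[0.01,0,0,0],[0,0,0,0]],
])

```text
clock: 8.2
eef_pos: [0.4335, 0.3784, 0.1532]
orientation: [-180.0, 0.2, -133.5]
contact_force: [11.1, 10.1, -4.4]
gripper_width: 0.0002
finger_force: 7.3
```

The force rose to 15 N while the TCP stood still at about x = -0.047, which is the expected shut position. I'll back off, rise and look.

send_rows([
  [[-0.03,0,0,0],[-0.06,0,0,0],[-0.1,0,0,0],[-0.1,0,0,0],[0,0,-0.2,0],[0,0,-0.4,0],[0,0,-0.5,0],[0,0,-0.3,0],[0,0,0,0]],
])

```text
clock: 8.95
eef_pos: [0.4434, 0.3888, 0.2275]
orientation: [-180.0, 0.3, -133.5]
contact_force: [0.9, 0.6, 0.6]
gripper_width: 0.0007
finger_force: 0.0
```

```bash
python3 -c "
from h import *
import pickle
st();rows(-.143,-.061,.222)
a=[]
for n in('scene','top'):
    c=r.capture(n);pickle.dump(c,open(n+'2.pkl','wb'));a.append(c['color'][:,:,::-1])
f=lambda i:cv2.resize(i,(400,400),interpolation=cv2.INTER_CUBIC)
cv2.imwrite('pics/m2.png',np.hstack([f(a[0][150:290,285:425]),f(a[1][190:290,280:380])]))"
```

```text
t 8.95 bal [-0.0324  0.0004] z 0.2275 rpy [-180.     0.3 -133.5] F bal [ 1.07 -0.28] 0.61 w 0.0007 q6 [ 39.  -4.  93.   0.  91. -98.]
units [ 2.213 -1.226  0.101]
```

View pics/m2.png

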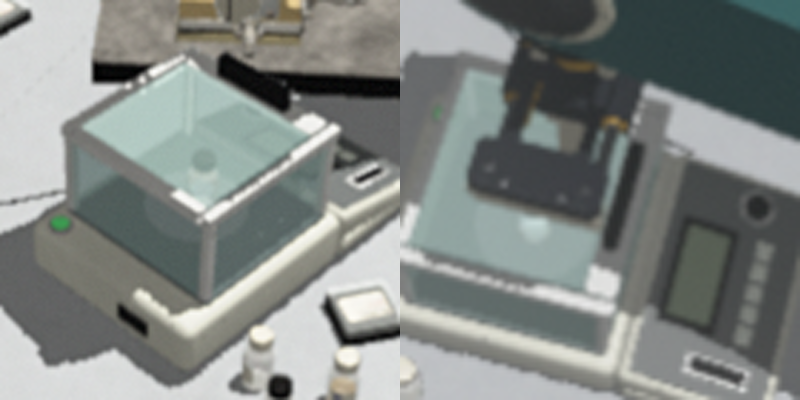

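The cover is shut: the bar stands at the front and the vial is undisturbed. Before descending I'll check the gripper body's room towards the microscope, and the window position.

```bash
python3 - <<'E'
from h import *
import pickle
S=pickle.load(open('scene2.pkl','rb'));T=pickle.load(open('top2.pkl','rb'))
print('tare',onz(T,369.1,241.6,.046),'print',onz(T,358.9,281.9,.046))
I=T['color'][:,:,::-1].copy();J=S['color'][:,:,::-1].copy()
ty=np.array([.411,.265])-O;c=RB.T@ty;print(c)
for z,col in((.155,(0,0,255)),(.3,(255,0,255))):
  for img,C in((I,T),(J,S)):
    q=[proj(C,np.r_[O+RB@(c+[dx,dy]),z]) for dx,dy in((-.0375,-.094),(.0375,-.094),(.0375,.094),(-.0375,.094))]
    cv2.polylines(img,[np.int32(np.round(q))],True,col,1)
f=lambda i:cv2.resize(i,(400,400),interpolation=cv2.INTER_CUBIC)
cv2.imwrite('pics/m3.png',np.hstack([f(J[20:240,260:480]),f(I[60:280,320:540])]))
for n,u,v in(('stage',410,205),('nozzle tip',425,185)):
  print(n,onz(T,u,v,.06),onz(T,u,v,.15))
E
```

```text
tare [0.41043049 0.26503111 0.046     ] print [0.32313786 0.34689604 0.046     ]
[-0.14448953 -0.06129253]
stage [0.4488714  0.10860025 0.06      ] [0.4173509  0.14731647 0.15      ]
nozzle tip [0.4838279  0.03347086 0.06      ] [0.44948978 0.07824275 0.15      ]
```

View pics/m3.png

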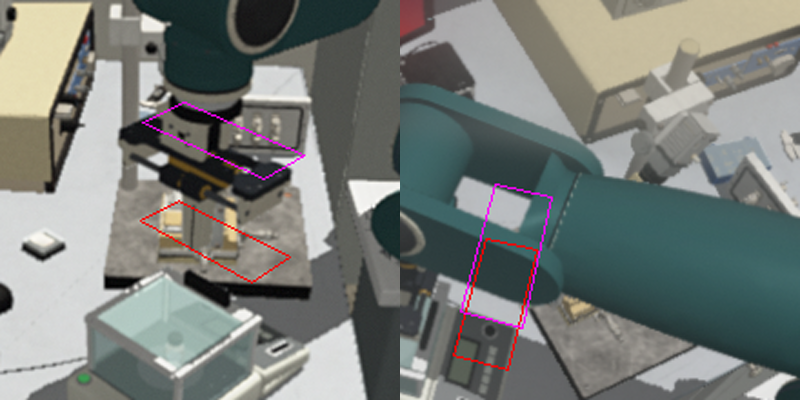

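send_rows([
  [[0.1,-0.05,0,0],[0.2,-0.1,0,0],[0.24,-0.13,0,0],[0.24,-0.13,0,0],[0.24,-0.13,0,0],[0.24,-0.13,0,0],[0.24,-0.13,0,0],[0.24,-0.13,0,0],[0.22,-0.13,0,0],[0.17,-0.1,0,0],[0.1,-0.06,0,0],[0,0,0,0]],
])

```text
clock: 10.05
eef_pos: [0.4101, 0.2642, 0.2234]
orientation: [-180.0, 0.0, -133.5]
contact_force: [-0.4, 0.6, 0.8]
gripper_width: 0.0001
finger_force: 0.0
```

```bash
python3 -c "
from h import *
st();rows(-.1445,-.0613,.071)"
```

```text
t 10.05 bal [-0.1456 -0.0612] z 0.2234 rpy [-180.     0.  -133.5] F bal [0.17 0.74] 0.8 w 0.0001 q6 [  30.  -17.  104.   -0.   93. -107.]
units [-2.100e-02 -2.000e-03  3.048e+00]
```

send_rows([
  [[-0.01,0,0.15,0],[0,0,0.3,0],[0,0,0.4,0],[0,0,0.4,0],[0,0,0.4,0],[0,0,0.4,0],[0,0,0.35,0],[0,0,0.25,0],[0,0,0.15,0],[0,0,0.1,0],[0,0,0,0]],
])

```text
clock: 10.97
eef_pos: [0.4103, 0.2656, 0.0772]
orientation: [180.0, -0.1, -133.5]
contact_force: [-0.1, 0.2, 0.1]
gripper_width: 0.0007
finger_force: 0.0
```

```bash
python3 -c "
from h import *
st();rows(-.1445,-.0613,.071)"
```

```text
t 10.97 bal [-0.1446 -0.0604] z 0.0772 rpy [ 1.800e+02 -1.000e-01 -1.335e+02] F bal [0.07 0.18] 0.11 w 0.0007 q6 [  30.  -13.  115.   -0.   78. -107.]
units [-0.002 -0.018  0.125]
```

send_rows([
  [[0,-0.01,0.07,0],[0,0,0.05,0],[0,0,0,0],[0,0,0,0],[0,0,0,0],[0,0,0,0],[0,0,0,0],[0,0,0,0],[0,0,0,0],[0,0,0,0],[0,0,0,0],[0,0,0,0]],
])

```text
clock: 11.97
eef_pos: [0.4108, 0.2652, 0.0721]
orientation: [180.0, -0.0, -133.5]
contact_force: [0.4, 0.2, -0.1]
gripper_width: 0.0003
finger_force: 0.0
```

send_rows([
  [[0,0,0,0],[0,0,0,0],[0,0,0,0],[0,0,0,0],[0,0,0,0],[0,0,0,0],[0,0,0,0],[0,0,0,0],[0,0,0,0],[0,0,0,0],[0,0,0,0],[0,0,0,0]],
])

```text
clock: 12.97
eef_pos: [0.4109, 0.2652, 0.0721]
orientation: [-180.0, 0.0, -133.5]
contact_force: [-0.1, 0.5, -0.8]
gripper_width: 0.0004
finger_force: 0.0
```

```bash
python3 -c "
from h import *
st()
a=[r.capture(n)['color'][:,:,::-1] for n in('scene','top')]
f=lambda i:cv2.resize(i,(400,400),interpolation=cv2.INTER_CUBIC)
cv2.imwrite('pics/m4.png',np.hstack([f(a[0][130:290,285:445]),f(a[1][170:290,280:400])]))"
```

```text
t 12.97 bal [-0.1444 -0.061 ] z 0.0721 rpy [-180.     0.  -133.5] F bal [0.28 0.4 ] -0.81 w 0.0004 q6 [  30.  -13.  115.    0.   78. -107.]
```

View pics/m4.png

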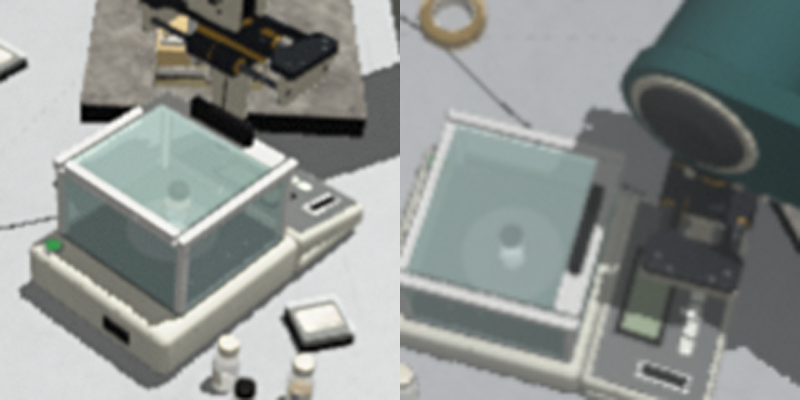

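Picture: the fingertips are over the right-hand window, the cover is shut and nothing touches. They have been held there for about 2 s, so now I retreat.

send_rows([
  [[0,0,-0.3,0],[0,0,-0.5,0],[0,0,-0.5,0],[0,0,-0.5,0],[0,0,-0.5,0],[0,0,-0.5,0],[0,0,-0.5,0],[0,0,-0.4,0],[0.2,0,-0.3,0],[0.3,0,0,0],[0.3,0,0,0],[0.3,0,0,0]],
])

```text
clock: 14.07
eef_pos: [0.3726, 0.2249, 0.2723]
orientation: [-180.0, 0.0, -133.5]
contact_force: [-0.3, 0.0, 0.4]
gripper_width: 0.0007
finger_force: 0.0
```

send_rows([
  [[0.3,0,0,0],[0.2,0,0,0],[0.1,0,0,0],[0,0,0,0],[0,0,0,0],[0,0,0,0]],
])

```text
clock: 14.57
eef_pos: [0.3527, 0.2038, 0.272]
orientation: [180.0, -0.0, -133.5]
contact_force: [-0.1, -0.1, -0.2]
gripper_width: 0.0003
finger_force: 0.0
```

```bash
python3 -c "
from h import *
s=st();print(np.linalg.norm(s['eef_pos']-[.411,.265,.046]))
a=[r.capture(n)['color'][:,:,::-1] for n in('scene','top')]
f=lambda i:cv2.resize(i,(400,400),interpolation=cv2.INTER_CUBIC)
cv2.imwrite('pics/m5.png',np.hstack([f(a[0][130:290,285:445]),f(a[1][170:290,280:400])]))"
```

```text
t 14.57 bal [-0.229  -0.0611] z 0.272 rpy [ 180.    -0.  -133.5] F bal [-0.15 -0.05] -0.16 w 0.0003 q6 [  26.  -28.  108.    0.  100. -110.]
0.24132338643559642
```

View pics/m5.png

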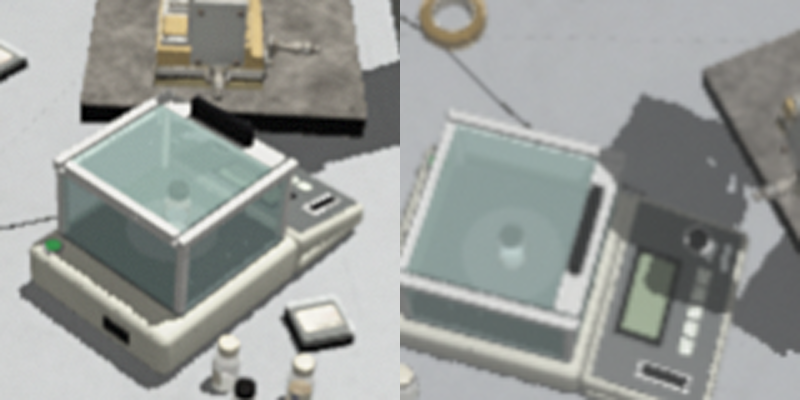

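The cover is shut, the vial stands in place, and the hand is 24 cm from the tare window.

```bash
python3 -c "
from bench import r
print(r.hand_in())"
```

```text
the job is handed in; nothing more can be done
None
```

I pushed the cover shut against its stop, held the fingertips about 26 mm above the tare window for about 2 s, drew the hand back 24 cm and handed the job in; the pictures show nothing disturbed, but no tare reading was visible to confirm that the sensor responded.

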